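# Lay out the sanding and waxing place

### The arm

A 6-joint arm with a two-finger parallel gripper is mounted at the origin on the work surface. World frame = base frame: x ahead of the robot, y to its left, z up, the work surface at z = 0. Lengths are in m, angles in rad, forces in N, time in s.
With the tool pointing down it reaches from about 0.3 to 0.775 m from the base axis. Payload 14.6 kg.
Tool frame: the origin (TCP) lies at the centre of the arm's flange, where the gripper is bolted on; the fingertips stand 199 mm ahead of it and the grasp point (between the pads) lies 180 mm ahead of it; z points along the fingers, y is the line along which they close (so a half turn about z gives the same grasp; the last joint's range is limited). The gripper opens to 94 mm and grips with 3 to 60 N. Pads are 16 mm wide; open, the fingers measure 119 mm over their backs; the gripper's body (75 mm by 177 mm) begins 78 mm behind the grasp point.
Start: joints at [-1.246, 0.3, 1.521, -0, 1.321, -0.067], TCP at [0.21, -0.508, 0.405] pointing down, gripper open.
Joint ranges: [-3.03, 3.03], [-0.79, 2.21], [0.23, 2.52], [-1.04, 4.18], [0, 3.07], [-2.55, 2.55]. Speed limits (rad/s): [2.22, 2.22, 2.57, 3.14, 3.14, 3.14].

### API

Orientations are given as [roll, pitch, yaw] about the fixed x, y, z axes, in that order (R = Rz(yaw) Ry(pitch) Rx(roll)).
In Python, from station import ctrl gives the robot as it stands. The module is installed in compiled form; this text tells all that it offers.
- The arm moves only by the tool servo_tool, never from a script. Its argument "motion" is a list of rows, each a list of 5 numbers: the closure, from 0 (fully open) to 1 (shut), then the shift along the world's x, y, z in cm, then the turn about the world's z in degrees. A call has 1 to 20 rows; each row is the pose to reach, as a shift and turn from the pose commanded when the call began; what a row does not reach only later rows make up. A row lasts 1/8 s, in which the tool goes at most 62.5 mm and 10.7 degrees, less where a joint would pass 70% of its speed; a pose out of reach is approached as far as the arm can. A call with a gripper value outside its range is refused whole. The fingers move at their own pace and stop on an object; "squeeze" is the grip in N (left out, the last holds). Time passes only in rows, so rows that repeat a pose let the fingers close. It gives the time, the measured TCP pose, the force, the opening and the grip force at its end, in the units of the state.
- ctrl.get_obs(): the state, without advancing time (a new reading comes with each control period).
- ctrl.camera(name): name is "side" or "top"; returns a dict with "image" (400x640x3 uint8, red, green, blue), "fx", "fy", "cx", "cy" (pixels), "camera_from_world" (4x4, takes a point from world to camera coordinates). Camera axes: x right, y up, looking along -z (the intrinsics and any distortion apply to the point x, -y, -z); pixel columns grow to the right and rows downward; lengths in m; the calibration is good to about 2 mm. A picture is of the moment at which its call begins. There is no depth.
- ctrl.hand_in(): hands the job in; it is judged then, once.
The state is a dict: "time_s": time; "qpos": joint angles; "joint_vel": joint speeds; "tau": joint torques, N m; "ee_pos": TCP position; "eef_rot": TCP orientation; "force": force on the tool from outside, world axes, zero at the start; "moment": the same for the moment, N m; "grip_width": finger opening in m; "grip_force": force on a finger pad.
Only numpy, scipy, OpenCV 4.12 (cv2) and the standard library are available. Lean on these libraries where they do the work, as an engineer would, in place of code of your own. Each camera call takes 0.05 s, during which the arm holds its last target. There are 200 camera calls.

### The job

Get the green mat ready for finishing the little striped panel: set each painted bearer flat inside the white outline beside the strip of its own colour, and lay the panel centrally across the two bearers like a bridge. Lay the cork sanding block on top of the panel at its middle, lengthwise along it, and stand the wax tin on the mat behind the panel (the side away from the robot), clear of it and midway between the bearers. Leave everything standing free and do not knock over the glue bottle.

Things in the scene. Friction and masses are not known exactly. Their poses are not given: they have to be found in the camera images.
- mat: green cutting mat fixed to the bench, 210 (x) x 260 (y) x 3 mm, turned by up to 15 degrees; origin at the centre of its underside, x points away from the robot, y to the robot's left. Two white printed outlines, 100 (x) x 46 (y) mm, are centred at x = -45 mm, y = +60 and y = -60 mm: one bearer is set centred in each, its long axis along the mat's x. The panel then belongs centred over x = -45 mm, y = 0 with its long axis along the mat's y, the tin at y = 0 with x about +60 mm
- strip_red: red marker strip fixed on the mat, 100 (x) x 18 (y) x 4 mm, at the mat's x = -45 mm and either y = +115 or y = -115 mm (the two strips change ends); its axes are parallel to the mat's; origin at the centre of its underside, 3 mm above the bench
- strip_yellow: yellow marker strip like the red one, at the other end of the mat
- bearer_red: red-painted wooden bearer (support block), 90 (x) x 36 (y) x 30 mm, lying loose on the bench; origin at the centre of its underside; 55 to 115 g
- bearer_yellow: yellow-painted wooden bearer, same size and mass as the red one; origin at the centre of its underside
- panel: small panel glued up of light and darker wood strips, 180 (x) x 56 (y) x 18 mm, about 130 g, lying flat on the bench left or right of the mat; origin at the centre of its underside, x along its length
- block: cork sanding block with a grey felt sole, 90 (x) x 50 (y) x 36 mm, about 60 g, lying on its sole; origin at the centre of its underside, x along its length
- tin: round blue wax tin with a bright metal lid, 60 mm across, 42 mm high, about 160 g, standing upright; origin at the centre of its underside
- glue: white glue bottle with an orange cap, 54 mm across, 130 mm high, standing loose near one of the mat's near corners: not to be knocked over; origin at the centre of its underside

How it is judged:
At the end, for the whole second after the job is handed in: Bearers flat by own-colour strips, within 12 mm of outline centres, 8 deg; panel level on both, within 15 mm of midway, 8 deg; block flat on panel, within 15 mm along, 12 mm across, 9 deg; tin upright on mat, clear of panel, 5 to 85 mm beyond mat centre, within 18 mm of its middle line; all at rest (x of bearer_red in the frame of strip_red between -0.012 and 0.012 m and horizontal distance between bearer_red and strip_red between 0.043 and 0.068 m and y of bearer_red in the frame of mat between -0.08 and 0.08 m and z of bearer_red in the frame of mat between 0.001 and 0.006 m and angle between each of bearer_red, bearer_yellow, tin's own z axis and vertical below 0.1 rad and angle between the x axis of each of bearer_red, bearer_yellow and the x axis of mat, either way round below 0.15 rad and x of bearer_yellow in the frame of strip_yellow between -0.012 and 0.012 m and horizontal distance between bearer_yellow and strip_yellow between 0.043 and 0.068 m and y of bearer_yellow in the frame of mat between -0.08 and 0.08 m and z of bearer_yellow in the frame of mat between 0.001 and 0.006 m and x of panel in the frame of mat between -0.06 and -0.03 m and y of panel in the frame of mat between -0.015 and 0.015 m and z of panel in the frame of mat between 0.03 and 0.036 m and angle between the x axis of panel and the y axis of mat, either way round below 0.15 rad and x of block in the frame of panel between -0.015 and 0.015 m and y of block in the frame of panel between -0.012 and 0.012 m and z of block in the frame of panel between 0.015 and 0.021 m and angle between the x axis of block and the x axis of panel, either way round below 0.17 rad and x of tin in the frame of mat between 0.005 and 0.085 m and horizontal distance between tin and panel above 0.058 m and y of tin in the frame of mat between -0.018 and 0.018 m and z of tin in the frame of mat between 0.001 and 0.006 m and angle between each of panel, block's own z axis and vertical below 0.08 rad and linear speed of each of bearer_red, bearer_yellow, panel, block, tin below 0.02 m/s); the robot touches nothing.
It fails at once if the glue bottle is knocked over (angle between glue's own z axis and vertical above 0.6 rad).
It also fails if it takes over 136 s, if anything falls off the work surface, if the arm or the gripper's body presses on something with over 40 N, if the wrist force passes 120 N, or if a joint passes its speed limit or range.

## Working session

There is one attempt and no reset: what is moved stays moved. The work goes in short steps, Python scripts to look and compute and a tool call to move; the robot and the scene stay as the last step left them, time stands still between calls to the robot, and variables do not carry over. Pictures are saved under pics/ and viewed, at most 14 in all, crops included, and the job is handed in when it is done.

Besides the shell and the picture viewer there is one more tool, called after ">>>" as name(argument=value, ...) on one line, values as JSON. servo_tool: Moves the arm, as the interface text tells. Its arguments: {"type":"object","properties":{"motion":{"type":"array","items":{"type":"array","items":{"type":"number"}}},"squeeze":{"type":"number"}},"required":["motion"]}

```bash
mkdir -p pics; python3 - <<'E'
from station import ctrl
import cv2,numpy as np
o=ctrl.get_obs();print({k:np.round(v,3).tolist() for k,v in o.items()})
for n in("top","side"):
    c=ctrl.camera(n);cv2.imwrite(f"pics/{n}0.png",c["image"][:,:,::-1])
    print(n,{k:np.round(v,4).tolist() for k,v in c.items() if k!="image"})
E
```

```text
{'time_s': 0.0, 'qpos': [-1.246, 0.3, 1.522, 0.0, 1.321, -0.067], 'joint_vel': [-0.0, -0.0, 0.001, -0.001, 0.001, -0.0], 'tau': [0.0, -53.18, -35.274, 0.071, 0.024, -0.0], 'ee_pos': [0.21, -0.508, 0.404], 'eef_rot': [-3.14, -0.0, 0.392], 'force': [0.876, 0.724, 0.198], 'moment': [0.021, -0.041, 0.015], 'grip_force': 0.0, 'grip_width': 0.094}
top {'fx': 393.7169, 'fy': 393.7169, 'cx': 330.2866, 'cy': 199.779, 'camera_from_world': [[-0.0033, -1.0, -0.0, -0.0098], [0.9893, -0.0032, 0.1457, -0.5154], [-0.1457, 0.0005, 0.9893, -0.9502], [0.0, 0.0, 0.0, 1.0]]}
side {'fx': 443.3991, 'fy': 443.3991, 'cx': 314.7079, 'cy': 190.1676, 'camera_from_world': [[-0.9894, -0.1443, -0.0169, 0.5133], [0.0933, -0.7203, 0.6874, -0.0687], [-0.1113, 0.6785, 0.7261, -1.0773], [0.0, 0.0, 0.0, 1.0]]}
```

View pics/top0.png

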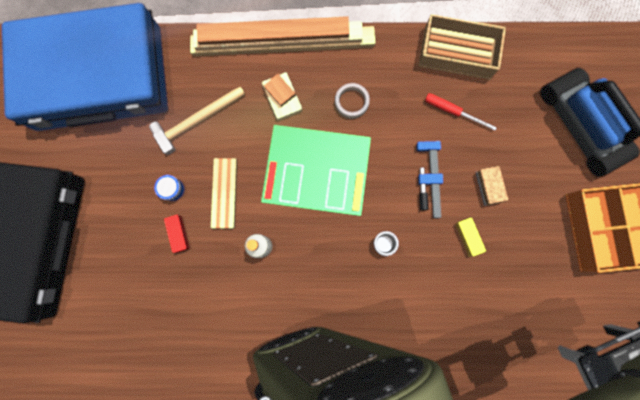

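View pics/side0.png

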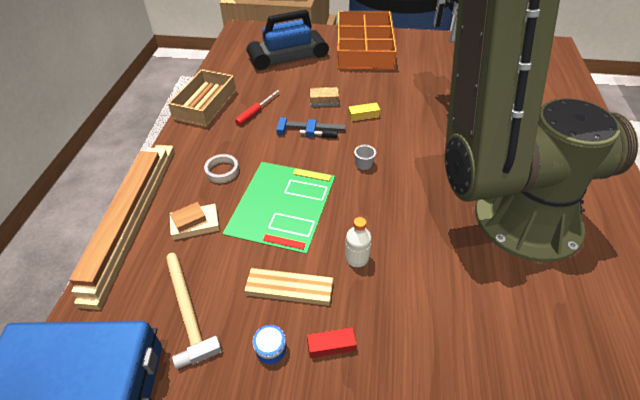

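The top view shows the mat at (316,170) with the red strip on the left (+y). Red bearer (176,234), tin (168,188), panel (223,193) and glue (257,246) are on the left. Yellow bearer (471,237) and cork block (493,185) are on the right, with a clamp and a cup (385,244) between them and the mat. The side view shows the same objects, none of them hidden.

```bash
cat > h.py <<'E'
from station import ctrl
import cv2,numpy as np
def ray(c,uv,z):
    """pixels (N,2) -> world xy on plane z (scalar)"""
    uv=np.asarray(uv,float).reshape(-1,2);T=c["camera_from_world"];R=T[:3,:3];C=-R.T@T[:3,3]
    d=np.c_[(uv[:,0]-c["cx"])/c["fx"],-(uv[:,1]-c["cy"])/c["fy"],-np.ones(len(uv))]@R
    return C[:2]+d[:,:2]*((z-C[2])/d[:,2])[:,None]
def proj(c,p):
    p=np.asarray(p,float).reshape(-1,3);q=p@c["camera_from_world"][:3,:3].T+c["camera_from_world"][:3,3]
    return np.c_[c["cx"]+c["fx"]*q[:,0]/-q[:,2],c["cy"]-c["fy"]*q[:,1]/-q[:,2]]
def blob(c,cond,roi,z,K=4):
    """roi u0,v0,u1,v1; cond(hsv)->mask; biggest blob -> centre on plane z, size, long-axis angle deg"""
    u0,v0,u1,v1=roi;im=cv2.resize(c["image"][v0:v1,u0:u1],None,fx=K,fy=K,interpolation=cv2.INTER_CUBIC)
    m=cond(cv2.cvtColor(im,cv2.COLOR_RGB2HSV).astype(int)).astype(np.uint8)
    m=cv2.morphologyEx(m,cv2.MORPH_CLOSE,np.ones((9,9)));cs,_=cv2.findContours(m,0,1)
    k=max(cs,key=cv2.contourArea).reshape(-1,2)
    w=ray(c,(k+.5)/K-.5+[u0,v0],z);M=cv2.moments((w*1e4).astype(np.int32));cen=np.array([M["m10"],M["m01"]])/M["m00"]/1e4
    (x,y),(a,b),t=cv2.minAreaRect((w*1e3).astype(np.float32))
    if a<b:t+=90
    return np.round(np.r_[cen*1e3,x,y,max(a,b),min(a,b),(t+90)%180-90],1)
H=lambda lo,hi,s=120,v=80:(lambda q:(q[...,0]>=lo)&(q[...,0]<=hi)&(q[...,1]>s)&(q[...,2]>v))
red=lambda q:((q[...,0]<6)|(q[...,0]>174))&(q[...,1]>170)&(q[...,2]>120)
yel=H(24,34,140,120);grn=H(50,80,80,90)
E
python3 - <<'E'
from h import *
t=ctrl.camera("top");s=ctrl.camera("side")
for n,u,v in(("panel",223,193),("panel",218,193),("cork",493,185),("wood",200,210),("wood",520,200),("tinlid",168,187),("tinblue",158,192),("red",176,234),("yel",471,237),("glue",264,246),("cap",252,245)):
    print(n,cv2.cvtColor(t["image"][v:v+1,u:u+1],cv2.COLOR_RGB2HSV).ravel())
for n,c,f,r,z in(("mat",t,lambda q:grn(q)|(q[...,2]>150),(255,118,378,222),.003),
 ("redstrip",t,red,(258,150,285,210),.007),("yelstrip",t,yel,(345,160,372,220),.007),
 ("redB t",t,red,(155,205,200,262),.015),("redB s",s,red,(295,320,370,365),.015),
 ("yelB t",t,yel,(450,210,495,265),.015),("yelB s",s,yel,(340,95,390,125),.015)):
    print(n,blob(c,f,r,z))
E
```

```text
panel [ 31  45 251]
panel [ 14 127 241]
cork [ 21  93 247]
wood [  9 143 148]
wood [ 11 141 147]
tinlid [  0   2 248]
tinblue [109  51 246]
red [  1 174 247]
yel [ 30 126 252]
glue [ 30   9 246]
cap [ 24 136 248]
mat [608.6  31.4 608.5  28.9 329.  265.6  88.8]
redstrip [528.7 154.1 528.6 154.2   3.7   3.2  45.1]Traceback (most recent call last):
  File "<stdin>", line 9, in <module>
  File "h.py", line 16, in blob
    k=max(cs,key=cv2.contourArea).reshape(-1,2)
      ~~~^^^^^^^^^^^^^^^^^^^^^^^^
ValueError: max() iterable argument is empty
```

```bash
python3 - <<'E'
from h import *
for i in range(2):
  for n in("top","side"):
    c=ctrl.camera(n);print(n,c["image"].mean((0,1)),cv2.imread(f"pics/{n}0.png").mean((0,1))[::-1], c["camera_from_world"][:3,3])
cv2.imwrite("pics/a.png",np.vstack([cv2.resize(ctrl.camera("top")["image"],(480,300)),cv2.resize(c["image"],(480,300))])[:,:,::-1])
E
```

```text
top [132.88509766 102.74703906  86.05726172] [132.88633594 102.74926563  86.05932031] [-0.00980275 -0.51542728 -0.95017524]
side [137.31460547 109.22716016  90.19766797] [137.31536719 109.2278125   90.19790625] [ 0.5133399  -0.06868866 -1.07729329]
top [132.90072656 102.75664844  86.06068359] [132.88633594 102.74926563  86.05932031] [-0.00980275 -0.51542728 -0.95017524]
side [137.31464844 109.22598047  90.19833203] [137.31536719 109.2278125   90.19790625] [ 0.5133399  -0.06868866 -1.07729329]
```

View pics/a.png

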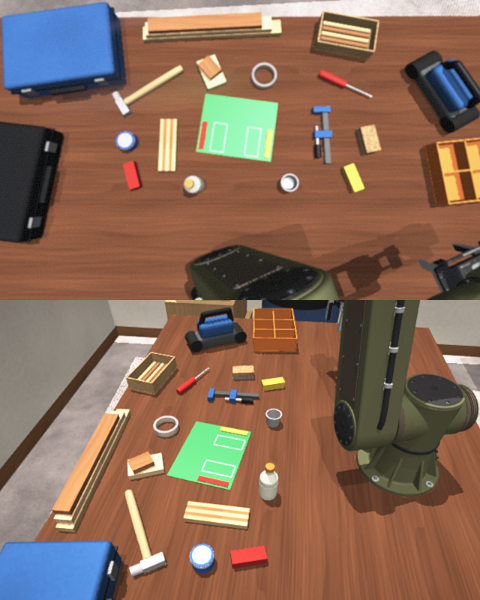

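The pictures are stable and bright (washed-out colours), the layout is unchanged, and only my thresholds need loosening.

```bash
cat >> h.py <<'E'
red=lambda q:((q[...,0]<8)|(q[...,0]>172))&(q[...,1]>135)&(q[...,2]>165)
yel=H(24,36,85,170);grn=H(45,85,60,120);brt=lambda q:(q[...,2]>195);blu=lambda q:((q[...,0]>95)&(q[...,0]<125)&(q[...,1]>40)&(q[...,2]>90))|(q[...,2]>200)
E
python3 - <<'E'
from h import *
t=ctrl.camera("top");s=ctrl.camera("side")
for n,c,f,r,z in(("mat t",t,grn,(255,118,378,222),.003),("mat s",s,grn,(215,150,345,255),.003),
 ("redstrip",t,red,(258,150,285,210),.007),("yelstrip",t,yel,(345,160,372,220),.007),
 ("redstrip s",s,red,(255,230,312,255),.007),("yelstrip s",s,yel,(285,165,335,185),.007),
 ("redB t",t,red,(155,205,200,262),.015),("redB s",s,red,(295,320,370,365),.015),
 ("yelB t",t,yel,(450,210,495,265),.015),("yelB s",s,yel,(340,95,390,125),.015),
 ("panel t",t,brt,(203,150,243,236),.009),("panel s",s,brt,(238,262,340,308),.009),
 ("block t",t,brt,(473,160,515,210),.018),("block s",s,brt,(304,84,345,109),.018),
 ("tin t",t,blu,(150,170,186,206),.021),("tin s",s,blu,(248,318,292,368),.021),
 ("glue t",t,brt,(238,230,275,263),.065),("cup t",t,brt,(368,228,402,260),.03)):
    print(n,blob(c,f,r,z))
E
```

```text
mat t [602.2  25.  602.2  25.1 263.3 213.6  82.1]
mat s [601.9  35.1 599.1  29.9 263.3 212.1  82.1]
redstrip [573.  145.  573.  145.1  96.6  14.9  -7.8]
yelstrip [541.8 -82.2 541.8 -82.3  99.1  17.9  -7.9]
redstrip s [569.9 150.6 569.9 150.7  98.8  18.1  -7.7]
yelstrip s [538.7 -79.  539.  -79.2 102.3  25.4  -8. ]
redB t [435.3 384.4 435.3 384.5  94.1  39.7  17.2]
redB s [431.5 375.5 431.8 375.5  93.6  38.7  17. ]
yelB t [ 424.1 -369.4  424.1 -369.6   94.6   39.6   20.6]
yelB s [ 420.6 -379.7  420.8 -379.7   94.2   43.3   20.4]
panel t [ 5.404e+02  2.663e+02  5.408e+02  2.665e+02  1.832e+02  5.960e+01
 -2.000e-01]
panel s [ 5.373e+02  2.618e+02  5.375e+02  2.618e+02  1.848e+02  6.050e+01
 -2.000e-01]
block t [ 557.7 -433.3  557.8 -433.5   92.3   51.    10.8]
block s [ 554.1 -447.2  554.2 -447.8   93.4   56.    11.3]
tin t [552.4 406.1 552.6 407.1  66.9  65.   46.9]
tin s [548.1 402.5 548.5 403.5  78.8  61.9 -76.2]
glue t [403.4 166.  404.  165.5  52.4  48.4  43.1]
cup t [ 407.7 -150.1  407.9 -150.1   58.8   58.7  -16.8]
```

```bash
cat > m.py <<'E'
from h import *
t=ctrl.camera("top");s=ctrl.camera("side")
P={}
for n,c,f,r,z in(("mat",t,grn,(255,118,378,222),.003),("mat",s,grn,(215,150,345,255),.003),
 ("redB",t,red,(155,205,200,262),.03),("redB",s,red,(295,320,370,365),.03),
 ("yelB",t,yel,(450,210,495,265),.03),("yelB",s,yel,(340,95,390,125),.03),
 ("panel",t,brt,(203,150,243,236),.018),("panel",s,brt,(238,262,340,308),.018),
 ("block",t,brt,(473,160,515,210),.036),("block",s,brt,(304,84,345,109),.036),
 ("tin",t,brt,(150,170,186,206),.042),("tin",s,brt,(248,318,292,368),.042)):
    b=blob(c,f,r,z);P.setdefault(n,[]).append(b);print(n,b.tolist())
E
python3 m.py
```

```text
mat [602.2, 25.0, 602.2, 25.1, 263.5, 213.7, 82.1]
mat [601.9, 35.1, 599.1, 29.9, 263.3, 212.0, 82.1]
redB [434.3, 378.5, 434.3, 378.7, 92.8, 39.2, 17.1]
redB [430.8, 382.4, 431.1, 382.4, 91.9, 38.1, 17.0]
yelB [423.3, -364.0, 423.4, -364.1, 93.1, 38.9, 20.4]
yelB [420.1, -359.0, 420.3, -359.0, 92.5, 42.5, 20.4]
panel [538.8, 263.8, 539.3, 264.0, 181.5, 59.0, -0.2]
panel [535.8, 267.2, 535.9, 267.1, 182.6, 59.8, -0.2]
block [554.3, -425.7, 554.4, -425.8, 90.6, 50.2, 10.8]
block [550.6, -420.8, 550.7, -421.4, 91.3, 54.8, 11.2]
tin [549.7, 399.9, 549.5, 400.3, 60.3, 60.2, -60.0]
tin [546.8, 405.3, 547.0, 404.8, 60.7, 60.5, 62.2]
```

>>> servo_tool(motion=[[0,21.2,14.7,-10,-2],[0,21.2,14.7,-10,-2],[0,21.2,14.7,-10,-2],[0,21.2,14.7,-10,-2],[0,21.2,14.7,-10,-2],[0,21.2,14.7,-10,-2],[0,21.2,14.7,-10,-2],[0,21.2,14.7,-14,-2],[0,21.2,14.7,-14,-2]])

```text
time_s: 1.78
ee_pos: [0.4208, -0.3618, 0.2632]
eef_rot: [-3.138, 0.002, 0.355]
force: [-0.1, 0.1, 0.0]
grip_width: 0.0939
grip_force: 0.0
```

```bash
python3 - <<'E'
from h import *
o=ctrl.get_obs();print(o["ee_pos"],o["eef_rot"])
t=ctrl.camera("top");s=ctrl.camera("side")
g=o["ee_pos"]+[0,0,-.199]
out=[]
for c in(t,s):
    im=c["image"][:,:,::-1].copy();u,v=proj(c,g)[0];print(u,v)
    cv2.circle(im,(int(round(u)),int(round(v))),2,(255,0,255),-1)
    u,v=int(u),int(v);out.append(cv2.resize(im[max(0,v-70):max(0,v-70)+140,u-70:u+70],(560//2*1+120,400)))
cv2.imwrite("pics/b.png",np.hstack(out))
E
```

```text
[ 0.4208359  -0.36179372  0.26320054] [-3.13812968e+00  1.66330426e-03  3.55319496e-01]
475.8753141279932 236.55119313362644
364.33797633883495 97.90331823370181
```

View pics/b.png

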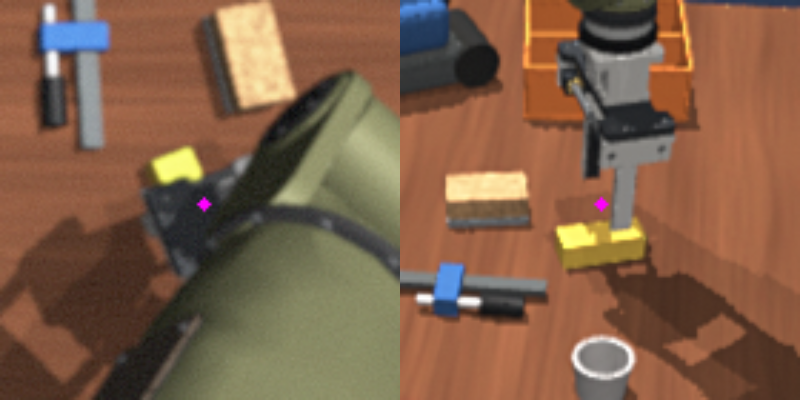

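The gripper is centred over the yellow bearer. In the right half of the crop, the bearer is at (602,240) and the tip midpoint is projected at (601,205).

>>> servo_tool(motion=[[0,0,0,-4.0,0],[0,0,0,-5.9,0],[0,0,0,-5.9,0],[0.9,0,0,-5.9,0],[0.9,0,0,-5.9,0],[0.9,0,0,-5.9,0],[0.9,0,0,-5.9,0],[0.9,0,0,-5.9,0],[0.9,0,0,-5.9,0],[0.9,0,0,-5.9,0]], squeeze=20)

```text
time_s: 3.12
ee_pos: [0.422, -0.3613, 0.2057]
eef_rot: [3.142, 0.0, 0.357]
force: [-0.6, -0.4, -0.0]
grip_width: 0.0363
grip_force: 20.0
```

>>> servo_tool(motion=[[0.9,0,0,6,0],[0.9,0,0,12,0],[0.9,3,6,12,-5],[0.9,5,12,12,-11],[0.9,8,18,12,-17],[0.9,10,24,12,-22],[0.9,12,29,12,-28.4],[0.9,12.6,33.6,12,-28.4],[0.9,12.6,33.6,12,-28.4],[0.9,12.6,33.6,8,-28.4],[0.9,12.6,33.6,3,-28.4],[0.9,12.6,33.6,1,-28.4],[0.9,12.6,33.6,0.4,-28.4],[0.9,12.6,33.6,0.4,-28.4]])

```text
time_s: 4.88
ee_pos: [0.5482, -0.0259, 0.2101]
eef_rot: [3.142, -0.001, -0.139]
force: [-0.4, 0.3, -0.2]
grip_width: 0.0355
grip_force: 20.0
```

>>> servo_tool(motion=[[0.9,0,0,0,0],[0.35,0,0,0,0],[0.35,0,0,0,0],[0.35,0,0,0,0],[0.35,0,0,4,0],[0,0,0,10,0],[0,0,0,16,0],[0,0,4,18,4],[0,0,10,18,10],[0,-2,16,18,15],[0,-4,22,18,20],[0,-7,28,18,25],[0,-9,34,18,25],[0,-11.5,40.6,18,25],[0,-11.5,40.6,16,25],[0,-11.5,40.6,10,25],[0,-11.5,40.6,6,25],[0,-11.5,40.6,6,25]])

```text
time_s: 7.12
ee_pos: [0.4329, 0.3798, 0.2668]
eef_rot: [3.139, 0.006, 0.297]
force: [0.5, -0.0, 1.3]
grip_width: 0.094
grip_force: 0.0
```

```bash
python3 - <<'E'
from h import *
o=ctrl.get_obs();print(o["ee_pos"],o["eef_rot"])
t=ctrl.camera("top");s=ctrl.camera("side")
print(blob(t,yel,(325,160,353,220),.033))
print(blob(s,yel,(270,170,335,202),.033))
a=t["image"][110:260,140:390];b=s["image"][150:300,200:450]
cv2.imwrite("pics/c.png",cv2.resize(np.vstack([a,b]),(500,600))[:,:,::-1])
E
```

```text
[0.43286826 0.37975434 0.26676304] [3.13939236 0.00558205 0.29693349]
[547.9 -27.3 548.2 -27.3  91.7  36.9  -7.8]
[ 5.407e+02 -3.410e+01  5.385e+02 -3.360e+01  1.073e+02  7.050e+01
 -2.000e-01]
```

View pics/c.png

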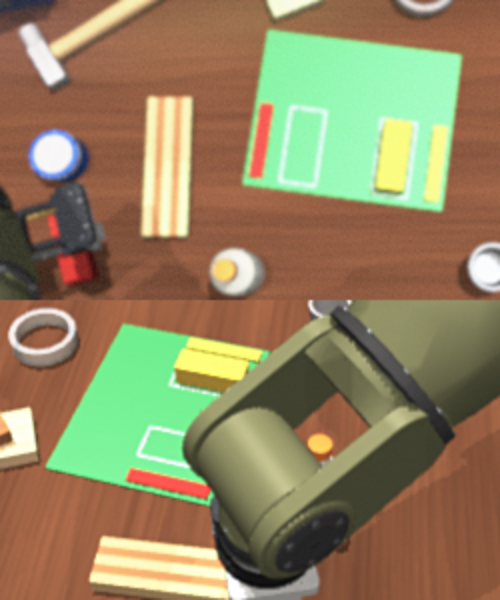

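The yellow bearer sits inside its outline (395,155 in the upper crop). The gripper is over the red bearer, and the glue bottle is upright.

>>> servo_tool(motion=[[0,0,0,-4.5,0],[0,0,0,-6.4,0],[0,0,0,-6.4,0],[0.9,0,0,-6.4,0],[0.9,0,0,-6.4,0],[0.9,0,0,-6.4,0],[0.9,0,0,-6.4,0],[0.9,0,0,-6.4,0],[0.9,0,0,-6.4,0],[0.9,0,0,-6.4,0]], squeeze=20)

```text
time_s: 8.48
ee_pos: [0.433, 0.3807, 0.2056]
eef_rot: [3.142, 0.0, 0.298]
force: [0.4, 0.1, 0.4]
grip_width: 0.0361
grip_force: 20.0
```

>>> servo_tool(motion=[[0.9,0,0,6,0],[0.9,0,0,12,0],[0.9,5,-2,15,-5],[0.9,9,-5,15,-11],[0.9,13.1,-9,15,-17],[0.9,13.1,-15,15,-22],[0.9,13.1,-21,15,-25],[0.9,13.1,-26,14,-25],[0.9,13.1,-28.8,13,-25],[0.9,13.1,-28.8,12,-25],[0.9,13.1,-28.8,6,-25],[0.9,13.1,-28.8,2,-25],[0.9,13.1,-28.8,0.8,-25],[0.9,13.1,-28.8,0.4,-25],[0.9,13.1,-28.8,0.4,-25],[0.35,13.1,-28.8,0.4,-25],[0.35,13.1,-28.8,0.4,-25],[0.35,13.1,-28.8,0.4,-25],[0.35,13.1,-28.8,5,-25],[0,13.1,-28.8,11,-25]])

```text
time_s: 10.98
ee_pos: [0.5638, 0.0926, 0.3161]
eef_rot: [3.141, 0.003, -0.139]
force: [0.7, 1.1, 1.2]
grip_width: 0.068
grip_force: 0.0
```

>>> servo_tool(motion=[[0,0,6,2,4],[0,-1,12,2,7.8],[0,-2.7,17.3,0,7.8],[0,-2.7,17.3,-3,7.8],[0,-2.7,17.3,-5,7.8],[0,-2.7,17.3,-5,7.8]])

```text
time_s: 11.72
ee_pos: [0.5368, 0.2657, 0.2645]
eef_rot: [3.141, 0.002, -0.003]
force: [-0.2, 0.0, -0.1]
grip_width: 0.0939
grip_force: 0.0
```

```bash
python3 - <<'E'
from h import *
o=ctrl.get_obs();print(o["ee_pos"],o["eef_rot"])
t=ctrl.camera("top");s=ctrl.camera("side")
print(blob(t,red,(275,155,310,215),.033), blob(t,yel,(325,160,353,220),.033))
a=t["image"][110:260,140:390];b=s["image"][150:330,200:450]
cv2.imwrite("pics/d.png",cv2.resize(np.vstack([a,b]),(455,600))[:,:,::-1])
E
```

```text
[0.53676848 0.26565887 0.26450048] [ 3.14059978e+00  2.35704617e-03 -2.55047638e-03]
[563.5  89.3 563.7  89.4  88.7  34.4  -8. ] [547.8 -27.3 548.2 -27.3  91.7  36.9  -7.9]
```

View pics/d.png

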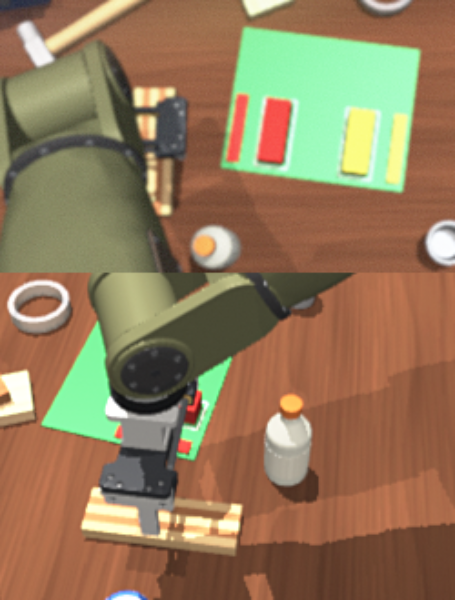

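Both bearers are in their outlines (red at (275,130), yellow at (360,140) in the upper crop). The gripper straddles the panel, and the glue is standing.

>>> servo_tool(motion=[[0,0,0,-4.0,0],[0,0,0,-6.1,0],[0,0,0,-6.1,0],[0.9,0,0,-6.1,0],[0.9,0,0,-6.1,0],[0.9,0,0,-6.1,0],[0.9,0,0,-6.1,0],[0.9,0,0,-6.1,0],[0.9,0,0,-6.1,0],[0.9,0,0,3.9,0],[0.9,0,0,3.9,0]], squeeze=30)

```text
time_s: 13.2
ee_pos: [0.5371, 0.2657, 0.3069]
eef_rot: [-3.141, -0.001, -0.003]
force: [0.3, 0.8, -1.1]
grip_width: 0.0556
grip_force: 30.0
```

```bash
python3 - <<'E'
from h import *
o=ctrl.get_obs();print(o["ee_pos"],o["eef_rot"],o["grip_width"])
s=ctrl.camera("side");g=o["ee_pos"]-[0,0,.187]
for d in(-.09,0,.09):print(proj(s,g+[d,.028,0]))
im=s["image"][180:330,200:400];cv2.imwrite("pics/e.png",cv2.resize(im,(600,450))[:,:,::-1])
E
```

```text
[0.53707275 0.26572835 0.30686463] [-3.14096969e+00 -1.38892641e-03 -2.63333257e-03] 0.05558709934825719
[[328.740273   272.51274359]]
[[282.16585138 267.16570863]]
[[236.67573965 261.94315922]]
```

View pics/e.png

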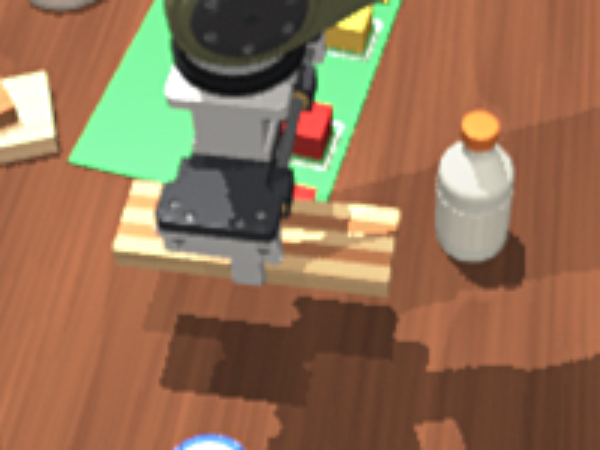

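The panel is held level at its middle (crop ends (115,253) and (388,282), as predicted). The glue is upright.

>>> servo_tool(motion=[[0.9,2,0,6,0],[0.9,3,0,9,0],[0.9,3,-3,9,10],[0.9,3,-6,9,20],[0.9,3,-9,9,30],[0.9,3,-12,9,40],[0.9,3,-15,9,50],[0.9,3,-18,9,60],[0.9,2,-21,9,70],[0.9,1.9,-23.2,8,80],[0.9,1.9,-23.2,6,82],[0.9,1.9,-23.2,2,82],[0.9,1.9,-23.2,-2,82],[0.9,1.9,-23.2,-4.5,82],[0.9,1.9,-23.2,-4.5,82]])

```text
time_s: 15.12
ee_pos: [0.5556, 0.0337, 0.2578]
eef_rot: [-3.138, 0.001, 1.429]
force: [0.2, 0.2, -0.2]
grip_width: 0.0555
grip_force: 30.0
```

```bash
python3 - <<'E'
from h import *
o=ctrl.get_obs();print(o["ee_pos"],o["eef_rot"],o["grip_width"],o["force"])
t=ctrl.camera("top");s=ctrl.camera("side")
a=t["image"][110:260,200:400];b=s["image"][130:280,200:400]
cv2.imwrite("pics/f.png",cv2.resize(np.hstack([a,b]),(800,300))[:,:,::-1])
E
```

```text
[0.55564132 0.03368333 0.25778308] [-3.13774143e+00  5.14272536e-04  1.42850154e+00] 0.055452901981762275 [ 0.20219514  0.20348063 -0.20336851]
```

View pics/f.png

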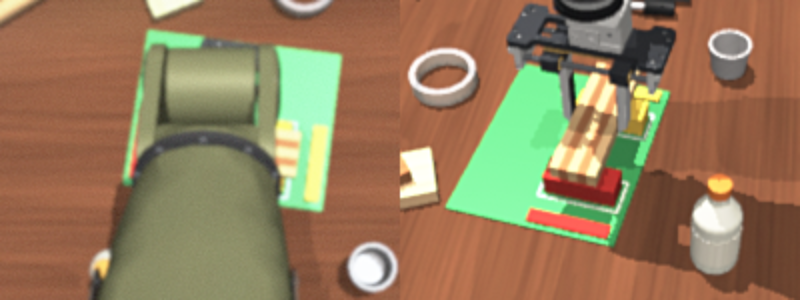

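The panel hangs level just above both bearers, with its near end over the red one at (585,180).

>>> servo_tool(motion=[[0.9,0,0,-1.5,0],[0.9,0,0,-2.1,0],[0.9,0,0,-2.1,0],[0.9,0,0,-2.1,0],[0.2,0,0,-2.1,0],[0.2,0,0,-2.1,0],[0.2,0,0,-2.1,0],[0.2,0,0,2,0],[0,0,0,7,0],[0,0,-4,9,-9],[0,0,-10,9,-19],[0,0,-16,9,-29],[0,0,-22,9,-39],[0,0,-28,9,-49],[0,0,-34,9,-59],[0,0,-40,9,-69],[0,-0.4,-45.7,7,-71],[0,-0.4,-45.7,4,-71],[0,-0.4,-45.7,2,-71],[0,-0.4,-45.7,1,-71]])

```text
time_s: 17.73
ee_pos: [0.5522, -0.4227, 0.2687]
eef_rot: [-3.141, 0.001, 0.19]
force: [0.3, 0.8, 0.4]
grip_width: 0.0936
grip_force: 0.0
```

```bash
python3 - <<'E'
from h import *
o=ctrl.get_obs();print(o["ee_pos"],o["eef_rot"],o["grip_width"],o["force"])
t=ctrl.camera("top");s=ctrl.camera("side")
for q in(brt,):print(blob(t,lambda q:(q[...,2]>195)&((q[...,0]<24)|(q[...,1]<60)),(265,160,365,205),.051))
a=t["image"][110:260,240:440];b=s["image"][80:230,220:420]
cv2.imwrite("pics/g.png",cv2.resize(np.hstack([a,b]),(800,300))[:,:,::-1])
E
```

```text
[ 0.55224527 -0.42267338  0.26871156] [-3.14067640e+00  6.58283008e-04  1.90180400e-01] 0.09360924930240332 [0.33344143 0.81685952 0.38422782]
[556.9  36.  548.5  32.5 182.6 103.3  82.7]
```

View pics/g.png

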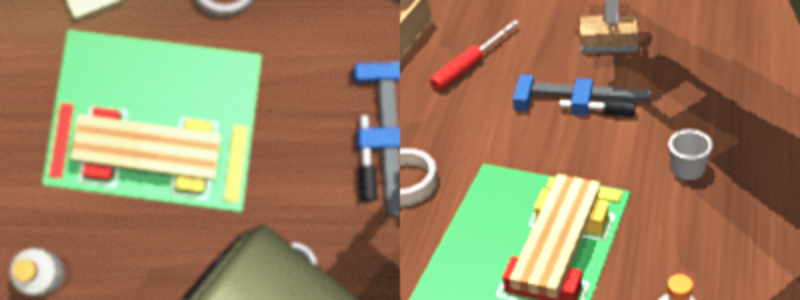

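The panel bridges both bearers with its centre at about (146,147) in the left crop. The gripper is above the cork block at (608,30) in the right crop.

>>> servo_tool(motion=[[0,0,0,-4.0,0],[0,0,0,-6.2,0],[0,0,0,-6.2,0],[0.9,0,0,-6.2,0],[0.9,0,0,-6.2,0],[0.9,0,0,-6.2,0],[0.9,0,0,-6.2,0],[0.9,0,0,-6.2,0],[0.9,0,0,-6.2,0],[0.9,0,0,3.8,0],[0.9,0,0,3.8,0]], squeeze=15)

```text
time_s: 19.2
ee_pos: [0.5521, -0.4234, 0.3104]
eef_rot: [3.14, -0.001, 0.189]
force: [-0.0, 0.6, 0.2]
grip_width: 0.0498
grip_force: 15.0
```

```bash
python3 - <<'E'
from h import *
o=ctrl.get_obs();print(o["ee_pos"],o["eef_rot"],o["grip_width"],o["grip_force"])
t=ctrl.camera("top");s=ctrl.camera("side")
print(ray(t,[[278.5,167.5],[350,176.5],[348.5,200],[276,190]],.051).mean(0))
m=lambda q:(q[...,2]>185)&(q[...,0]<34)&(q[...,1]<150)
u=blob(s,lambda q:(q[...,2]>195)&(q[...,0]<34)&(q[...,1]<160),(255,165,335,230),.051);print(u)
E
```

```text
[ 0.55208705 -0.42336115  0.31038749] [ 3.13989392e+00 -1.36147949e-03  1.89375388e-01] 0.04980383063466377 14.999841749668121
[0.55470766 0.03095506]
[550.2  29.2 544.1  37.3 186.3  98.9  80.8]
```

>>> servo_tool(motion=[[0.9,0,3,5,9],[0.9,0,9,6,19],[0.9,0,15,6,29],[0.9,0,21,6,39],[0.9,0,27,6,49],[0.9,0,33,6,59],[0.9,0,39,6,69],[0.9,0.3,44,6,71],[0.9,0.3,45.7,5,71],[0.9,0.3,45.7,2,71],[0.9,0.3,45.7,-2,71],[0.9,0.3,45.7,-4,71],[0.9,0.3,45.7,-4.7,71],[0.9,0.3,45.7,-4.8,71],[0.9,0.3,45.7,-4.8,71]])

```text
time_s: 21.18
ee_pos: [0.5551, 0.0335, 0.2601]
eef_rot: [3.141, -0.0, 1.428]
force: [0.3, -0.9, 0.6]
grip_width: 0.0497
grip_force: 15.0
```

```bash
python3 - <<'E'
from h import *
o=ctrl.get_obs();print(o["ee_pos"],o["eef_rot"],o["grip_width"],o["force"])
s=ctrl.camera("side")
b=s["image"][130:280,200:400]
cv2.imwrite("pics/i.png",cv2.resize(b,(600,450))[:,:,::-1])
E
```

```text
[0.55514908 0.03345482 0.26013462] [ 3.14066479e+00 -8.16529965e-05  1.42811130e+00] 0.049711485313965444 [ 0.30295997 -0.86034754  0.62611962]
```

View pics/i.png

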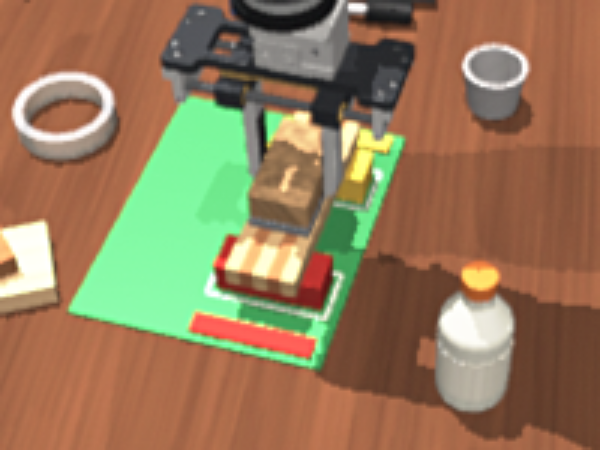

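The block sits lengthwise on the middle of the panel at (285,190), and the bearers are undisturbed.

>>> servo_tool(motion=[[0.9,0,0,-0.05,0],[0.3,0,0,-0.05,0],[0.3,0,0,-0.05,0],[0.3,0,0,-0.05,0],[0.3,0,0,4,0],[0,0,0,9,0],[0,0,6,9,-10],[0,0,12,9,-20],[0,0,18,9,-30],[0,0,24,9,-40],[0,-0.4,30,9,-42],[0,-0.7,36.9,7,-42],[0,-0.7,36.9,3,-42],[0,-0.7,36.9,-2,-42],[0,-0.7,36.9,-5,-42],[0,-0.7,36.9,-5,-42],[0,-0.7,36.9,-5,-42]], squeeze=20)

```text
time_s: 23.35
ee_pos: [0.5484, 0.4029, 0.2114]
eef_rot: [3.141, -0.002, 0.695]
force: [0.2, -0.0, 0.1]
grip_width: 0.0941
grip_force: 0.0
```

>>> servo_tool(motion=[[0.9,0,0,0,0],[0.9,0,0,0,0],[0.9,0,0,0,0],[0.9,0,0,0,0],[0.9,0,0,0,0],[0.9,0,0,0,0],[0.9,0,0,6,0],[0.9,0,0,14,0],[0.9,0,0,14,0]])

```text
time_s: 24.48
ee_pos: [0.548, 0.4028, 0.3541]
eef_rot: [3.141, -0.006, 0.696]
force: [0.1, 0.3, -2.3]
grip_width: 0.0599
grip_force: 20.0
```

>>> servo_tool(motion=[[0.9,3,-4,0,-8],[0.9,6,-9,0,-18],[0.9,9,-14,0,-28],[0.9,11.2,-20,0,-38],[0.9,11.2,-26,0,-48],[0.9,11.2,-32,0,-48],[0.9,11.2,-38.3,0,-48],[0.9,11.2,-38.3,-2,-48],[0.9,11.2,-38.3,-7,-48],[0.9,11.2,-38.3,-11,-48],[0.9,11.2,-38.3,-13,-48],[0.9,11.2,-38.3,-13.6,-48],[0.9,11.2,-38.3,-13.6,-48],[0.2,11.2,-38.3,-13.6,-48],[0.2,11.2,-38.3,-13.6,-48],[0.2,11.2,-38.3,-13.6,-48],[0.2,11.2,-38.3,-10,-48],[0,11.2,-38.3,-4,-48],[0,11.2,-38.3,0,-48],[0,11.2,-38.3,4,-48]])

```text
time_s: 26.98
ee_pos: [0.6598, 0.0197, 0.3915]
eef_rot: [-3.142, -0.001, -0.142]
force: [-0.5, -0.6, 0.0]
grip_width: 0.0935
grip_force: 0.0
```

>>> servo_tool(motion=[[0,-5,-6,0,0],[0,-9,-12,0,0],[0,-13,-18,0,0],[0,-17,-24,0,0],[0,-20,-30,0,0],[0,-23,-36,0,0],[0,-25,-40,0,0],[0,-25,-40,0,0],[0,-25,-40,0,0]])

```text
time_s: 28.1
ee_pos: [0.4088, -0.382, 0.3896]
eef_rot: [3.141, 0.0, -0.145]
force: [-0.1, 0.4, 0.6]
grip_width: 0.0939
grip_force: 0.0
```

```bash
python3 - <<'E'
from h import *
o=ctrl.get_obs();print(o["ee_pos"],o["time_s"])
t=ctrl.camera("top");s=ctrl.camera("side")
R=np.array([[.9905,.1374],[-.1374,.9905]])
mt=np.array([602.2,25.])
b=blob(t,lambda q:(q[...,2]>195)&(q[...,1]<70)&((q[...,0]<40)|(q[...,0]>95)),(290,125,335,165),.045);print("tin",b,(b[:2]-mt)@R)
a=t["image"][110:260,240:390];b=s["image"][130:280,210:360]
cv2.imwrite("pics/j.png",cv2.resize(np.hstack([a,b]),(800,400),interpolation=cv2.INTER_CUBIC)[:,:,::-1])
E
```

```text
[ 0.4088115  -0.38196945  0.38964815] 28.1
tin [662.9  17.2 662.8  17.4  50.5  50.4  38.4] [61.19507  0.61428]
```

View pics/j.png

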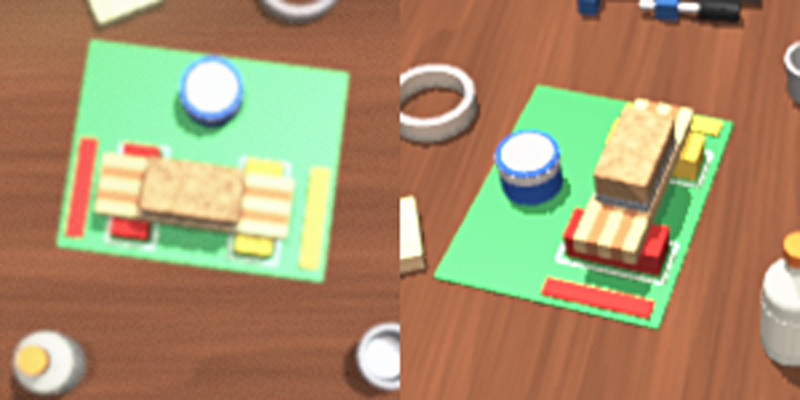

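The bearers sit in their outlines, with the panel level across them and the block centred on it at (192,192). The tin stands behind at (211,90), the glue bottle is upright and the arm is clear.

```bash
python3 -c "
from station import ctrl
print(ctrl.hand_in())"
```

```text
the job is handed in; nothing more can be done
None
```

The job is handed in at about 28 s of the 136 s allowed: the bearers, panel, block and tin are all placed as asked and the glue bottle is still standing; the hand-in call did not return a verdict.

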